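# Bring the filler neck of a drum mixer to the top

## Robot

A 6-joint arm with a two-finger parallel gripper is mounted at the origin on a cart in front of the work surface, level with it; the furniture and walls round the work are solid. World frame = base frame: x ahead of the robot, y to its left, z up, the work surface at z = 0. Lengths are in mm, angles in rad, forces in N, time in s.
With the tool pointing down it reaches from about 400 to 925 mm from the base axis. Payload 12.5 kg.
Tool frame: the origin (TCP) lies at the very end of the fingers, on their centre line; the grasp point (between the pads) lies grip_depth behind it (grip_depth is the distance from the TCP to the grasp point, in mm); z points along the fingers, y is the line along which they close (so a half turn about z gives the same grasp; the last joint's range is limited). The gripper opens to 95 mm and grips with 3 to 60 N. Pads are 20 mm wide; open, the fingers measure 119 mm over their backs; the gripper's body (75 mm by 180 mm) begins 59 mm behind the grasp point.
Start: joints at [-1.424, 0.491, 1.559, -0, 1.092, -0.106], TCP at [156.345, -605.147, 214.661] pointing down, gripper open.
Joint ranges: [-3.1, 3.1], [-0.84, 2.19], [0.05, 2.79], [-1.13, 4.28], [0.06, 2.93], [-2.69, 2.69]. Speed limits (rad/s): [2.22, 2.22, 2.79, 3.14, 3.14, 3.14].

## Interface

Orientations are given as [roll, pitch, yaw] about the fixed x, y, z axes, in that order (R = Rz(yaw) Ry(pitch) Rx(roll)).
In Python, from cell import state, read_camera, job_done, grip_depth gives the robot as it stands.
- The arm moves only by the tool drive_tool, never from a script. Its argument "targets" is a list of rows, each an object with "jaw": the opening, from 0 (shut) to 1 (fully open); "travel": the shift along the tool's x, y, z in m, a list of three; "twist": the turn about the tool's z in rad. In form: [{"jaw": jaw, "travel": [tx, ty, tz], "twist": twist}, ...]. A call has 1 to 8 rows; each row is the pose to reach, as a shift and turn from the pose commanded when the call began, along the tool's axes at that moment; what a row does not reach only later rows make up. A row lasts 1/12 s, in which the tool goes at most 41.7 mm and 7.16 degrees, less where a joint would pass 70% of its speed; a pose out of reach is approached as far as the arm can. A call with a gripper value outside its range is refused whole. The fingers move at their own pace and stop on an object; the grip force is fixed at half the most. Time passes only in rows, so rows that repeat a pose let the fingers close. It gives the time, the measured TCP pose, the force, the opening and the grip force at its end, in the units of the state.
- state(): the state, without advancing time (a new reading comes with each control period).
- read_camera(name): name is "scene" or "top" or "wrist"; returns a dict with "frame" (420x560x3 uint8, red, green, blue), "fx", "fy", "cx", "cy" (pixels), "R" (3x3) and "t" (3): a world point X has camera coordinates R X + t. Camera axes: x right, y down, z forward; pixel columns grow to the right and rows downward; lengths in mm; the calibration is good to about 2 mm. A picture is of the moment at which its call begins. There is no depth.
- job_done(): hands the job in; it is judged then, once.
The state is a dict: "t": time; "joints": joint angles; "qvel": joint speeds; "tau": joint torques, N m; "eef_pos": TCP position; "tcp_rot": TCP orientation; "ft_force": force on the tool from outside, world axes, zero at the start; "moment": the same for the moment, N m; "opening": opening from 0.0 (shut) to 1.0 (fully open); "grip_force": force on a finger pad.
Only numpy, scipy, OpenCV 4.12 (cv2) and the standard library are available. Lean on these libraries where they do the work, as an engineer would, in place of code of your own. Each camera call takes 0.05 s, during which the arm holds its last target. There are 200 camera calls.

## Task

The small bench drum mixer has stopped with its filler neck hanging down. Turn the drum by pushing the spokes of its five-spoke hand wheel round, one after another, until the capped filler neck points straight up, ready to be opened, and leave it at rest there. Push the spokes only, steadily and without flinging the wheel: do not touch the drum or its neck, and leave the loose things standing round the mixer where they are.

Things in the scene. Friction and masses are not known exactly. Their poses are not given: they have to be found in the camera images.
- mixer: frame of the bench drum mixer, fixed to the bench: grey base plate 235 x 150 mm on feet (top 20 mm above the bench), two bearing uprights up to 189 mm high that carry a level axle 155 mm above the bench. Origin on the bench under the centre of the base; z up, x along the axle, away from the hand wheel, which is at the -x end, the robot's side.
- wheel_center (a point): centre of the upright, rimless hand wheel, on the axle, 155 mm above the bench, 135 mm from the mixer's origin towards its -x. Has the mixer's axes, does not turn. Hub 48 mm across, 30 mm thick; five steel spokes 12 mm thick, 72 degrees apart, in the plane x = 0 of this frame, each ending in a grey ball.
- spoke_ball (a point): centre of the grey ball, 26 mm across, on the end of the spoke that lies in the same direction from the axle as the filler neck: 120 mm from the axle, straight above the wheel's centre when the neck points straight up. The other four spokes are alike. The wheel is 266 mm across over the balls.
- capstan (a joint): turn of wheel, axle and drum together (rad). 0 or any whole turns = neck straight up; grows clockwise seen from the wheel's end (at +pi/2 the neck points to the mixer's -y). Turns both ways for over a turn; bearing drag 0.3 N m (3 N at a spoke) holds it at any angle and stops it within a few degrees once it is not pushed. Starts 115 to 180 degrees from up, either side.
- filler_cap (a point): middle of the outer face of the cap on the filler neck, 108 mm from the axle; z points out along the neck, x along the axle. The neck is a steel tube 41 mm across, clamp ring 57 mm, standing square out of the middle of the polished double-cone drum (144 mm long, 140 mm across), 135 mm behind the wheel. Straight up = right above the axle, 263 mm above the bench. Not to be touched.
- beaker_100: loose glass beaker, 55 mm across, 68 mm high, beside the mixer; origin under its centre. Leave alone.
- sample_can: loose upright round can, 36 mm across, 57 mm high, grey with black lid, beside the mixer; origin under its centre. Leave alone.
- dust_brush: loose small brush with wooden handle, 149 mm long, 14 mm thick, lying in front of the mixer; origin under its centre. Leave alone.
- parts_dish: loose metal dish, 69 mm across, 15 mm high, in front of the mixer; origin under its centre. Leave alone.

How it is judged (in metres and radians):
At the end, for the whole second after the job is handed in: The filler neck points straight up to within 0.1 rad (6 degrees), the wheel is at rest, and the four loose things are within 20 mm of where they stood (angle between filler_cap's own z axis and vertical below 0.1 rad and velocity of joint capstan between -0.05 and 0.05 rad/s and distance of each of beaker_100, sample_can, dust_brush, parts_dish from where it was at the start of the episode below 0.02 m); the robot touches nothing.
It fails at once if the robot touches the drum or its filler neck (contact force between any of the arm, the fingers and drum_a above 1 N or contact force between any of the arm, the fingers and drum_b above 1 N or contact force between any of the arm, the fingers and drum_c above 1 N or contact force between any of the arm, the fingers and drum_d above 1 N or contact force between any of the arm, the fingers and neck_tube above 1 N or contact force between any of the arm, the fingers and neck_clamp above 1 N or contact force between any of the arm, the fingers and neck_cap above 1 N or contact force between any of the arm, the fingers and neck_ear above 1 N).
It fails at once if the wheel is flung round (faster than 5 rad/s) (velocity of joint capstan above 5 rad/s or velocity of joint capstan below -5 rad/s).
It fails at once if a loose thing is moved, tipped over or picked up (distance of any of beaker_100, sample_can, dust_brush, parts_dish from where it was at the start of the episode above 0.03 m or angle between any of beaker_100, sample_can's own z axis and vertical above 0.5 rad).
It also fails if it takes over 51 s, if anything falls off the work surface, if the arm or the gripper's body presses on something with over 40 N, if the wrist force passes 120 N, or if a joint passes its speed limit or range.

## Working session

There is one attempt and no reset: what is moved stays moved. The work goes in short steps, Python scripts to look and compute and a tool call to move; the robot and the scene stay as the last step left them, time stands still between calls to the robot, and variables do not carry over. Pictures are saved under pics/ and viewed, at most 10 in all, crops included, and the job is handed in when it is done.

Besides the shell and the picture viewer there is one more tool, called after "Call:" as a command line: name --argument value ..., lists and objects as JSON in quotes. drive_tool: Moves the arm, as the interface text tells. Its arguments: {"type":"object","properties":{"targets":{"type":"array"}},"required":["targets"]}

```bash
mkdir -p pics
python3 - <<'E'
from cell import *
import cv2,numpy as np
s=state();print({k:np.round(s[k],3).tolist() for k in s}, grip_depth)
for n in("scene","top"):
    c=read_camera(n);cv2.imwrite(f"pics/{n}0.png",c["frame"][:,:,::-1])
    print(n,c["fx"],c["cx"],c["cy"],np.round(c["R"],4).tolist(),np.round(c["t"],1).tolist())
E
```

```text
{'t': 0.0, 'joints': [-1.424, 0.492, 1.559, -0.0, 1.092, -0.106], 'qvel': [0.001, -0.0, 0.001, 0.0, 0.0, -0.002], 'tau': [-0.004, -61.265, -25.818, 0.069, 0.048, -0.0], 'eef_pos': [156.308, -604.872, 214.033], 'tcp_rot': [-3.14, -0.0, 0.253], 'ft_force': [0.338, 0.01, 0.427], 'moment': [0.029, 0.019, -0.002], 'grip_force': 0.0, 'opening': 1.001} 18.8
scene 404.8736924786213 280.82597232817494 203.738697212381 [[-0.7515, -0.6596, 0.0125], [-0.4952, 0.5515, -0.6712], [0.4359, -0.5106, -0.7411]] [328.4, 422.3, 759.9]
top 499.4294147987697 282.2556604575514 203.85632823649755 [[0.0097, -0.9999, 0.0062], [-0.9927, -0.0104, -0.1205], [0.1205, -0.005, -0.9927]] [-81.3, 554.8, 1145.9]
```

View pics/scene0.png

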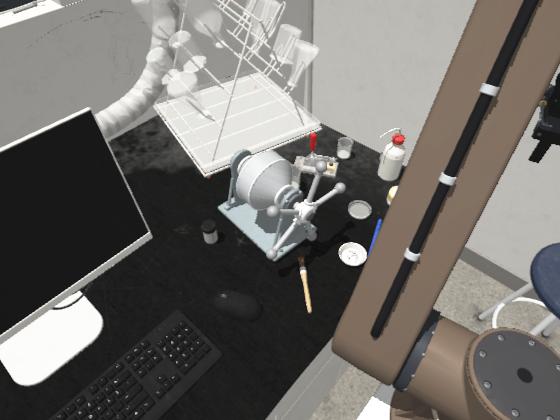

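View pics/top0.png

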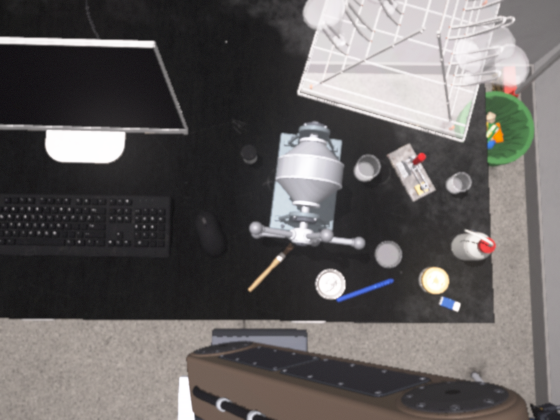

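The scene view shows the mixer at about (270,200) with the wheel hub near (307,211). In the top view the wheel bar runs from (257,229) to (358,243), with the drum at (310,170). I'll enlarge both.

Run:
```python
import cv2,numpy as np
a=cv2.imread("pics/scene0.png")[135:285,200:360];b=cv2.imread("pics/top0.png")[110:310,225:425]
a=cv2.resize(a,None,fx=4,fy=4,interpolation=2);b=cv2.resize(b,None,fx=3,fy=3,interpolation=2)
cv2.imwrite("pics/sc.png",a);cv2.imwrite("pics/tc.png",b)
```

```text
(no output)
```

View pics/sc.png

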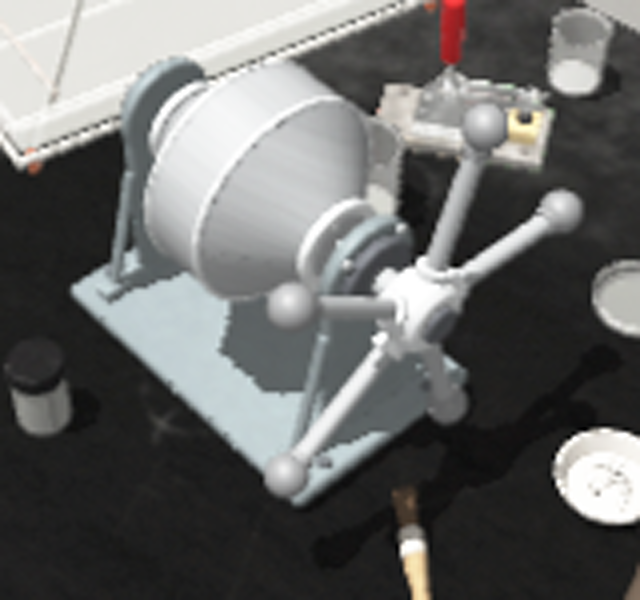

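View pics/tc.png

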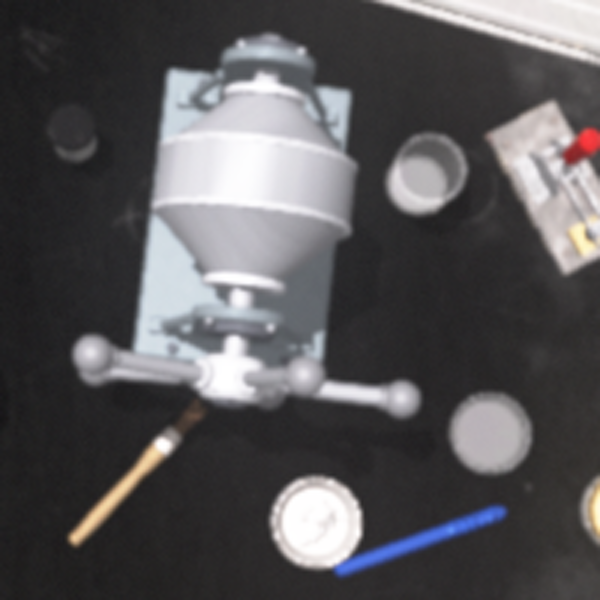

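The balls show clearly in both crops. One spoke is near up, at scene (321,167), and the two low ones are at (272,254) and (312,236). The neck is hidden under the drum. I'll fit the mixer pose and spoke angle.

```bash
cat > h.py <<'E'
import numpy as np
from scipy.optimize import least_squares
from cell import *
def proj(c,X):
    p=np.asarray(X)@np.array(c["R"]).T+c["t"]; return np.c_[c["fx"]*p[:,0]/p[:,2]+c["cx"],c["fy"]*p[:,1]/p[:,2]+c["cy"]]
def fr(yaw): return np.array([[np.cos(yaw),-np.sin(yaw),0],[np.sin(yaw),np.cos(yaw),0],[0,0,1]])
def ball(w,yaw,c): return np.array([w[0],w[1],155])+fr(yaw)@[0,-120*np.sin(c),120*np.cos(c)]
def ray(c,u,v,z):
    R=np.array(c["R"]);o=-R.T@c["t"];d=R.T@[(u-c["cx"])/c["fx"],(v-c["cy"])/c["fy"],1];return o+d*(z-o[2])/d[2]
E
python3 - <<'E'
from h import *
S=read_camera("scene");T=read_camera("top");k=np.radians(72)
# (index of spoke: A=0,B=1,E=2,D=3,C=4)
so={0:(321.3,166.8),1:(340.3,187.5),2:(312,236.3),3:(271.8,254),4:(272.8,211.3)}
to={0:(326.7,235),1:(358.3,242.7),4:(255.7,228.7)}
def f(p):
    r=[]
    for c,o in((S,so),(T,to)):
        r.append((proj(c,[ball(p[:2],p[2],p[3]+i*k) for i in o])-list(o.values())).ravel())
    return np.concatenate(r)
w0=ray(T,307,237,155);print(w0)
r=least_squares(f,[w0[0],w0[1],0,.3]);p=r.x
print(p,np.degrees(p[2:]),np.round(r.fun,1))
for i in range(5):print("AB E D C".replace(" ","")[i],np.degrees(p[3]+i*k).round(1),ball(p[:2],p[2],p[3]+i*k).round())
print("mixer",p[:2]+135*fr(p[2])[:2,0])
for n,uv,z in(("can",(249.5,152),57),("beaker",(367.5,165),60),("dish",(330.5,284),15),("dish2",(388.5,254),15),("brushA",(249,290),10),("brushB",(292,246),10)):print(n,ray(T,*uv,z).round())
for c in(142,-126,162):
  c=p[3]+2*k if c==162 else p[3]+3*k
  q=np.r_[p[:2],155]+fr(p[2])@[135,-108*np.sin(c),108*np.cos(c)];print("cap if",np.degrees(c),q.round(),proj(S,[q]),proj(T,[q]))
E
```

```text
[ 471.30615247 -127.79381343  155.        ]
[ 4.72698452e+02 -1.18194712e+02 -1.06794812e-01  3.45662089e-01] [-6.11889199 19.80497885] [-0.1  0.1 -0.5  0.4 -0.7 -0.7 -0.2 -0.1  0.1  0.7  0.   0.4  0.6  0.3
  0.3 -0.2]
A 19.8 [ 468. -159.  268.]
B 91.8 [ 460. -237.  151.]
E 163.8 [ 469. -151.   40.]
D 235.8 [483. -20.  88.]
C 307.8 [483. -24. 229.]
mixer [ 606.92933725 -132.58462249]
can [674.   2.  57.]
beaker [ 646. -274.   60.]
dish [ 369. -191.   15.]
dish2 [ 441. -329.   15.]
brushA [353.   1.  10.]
brushB [ 457. -100.   10.]
cap if 235.8049788465977 [616. -44.  94.] [[237.54764355 215.96116815]] [[268.51672696 173.72119094]]
cap if 235.8049788465977 [616. -44.  94.] [[237.54764355 215.96116815]] [[268.51672696 173.72119094]]
cap if 163.8049788465977 [ 604. -163.   51.] [[274.19455568 203.46883149]] [[319.5987951  182.94099839]]
```

The fit is good to under 1 px. The wheel centre is (473,-118,155), the mixer's yaw is -6.1°, and spoke A is at +19.8°. If the neck were at 236° it would show in the top view at (268,174), where only base is visible, so it is at 163.8°. That means the wheel must turn -163.8°, with the top spokes pushed to +y. I'll shut the fingers, keep the tool vertical with its tip at z≈215, and push horizontally.

Call:
drive_tool --targets '[{"jaw":0,"travel":[0,0,-0.04],"twist":0},{"jaw":0,"travel":[0,0,-0.08],"twist":0},{"jaw":0,"travel":[0.0,0,-0.116],"twist":0.1},{"jaw":0,"travel":[0.03,-0.023,-0.116],"twist":0.2},{"jaw":0,"travel":[0.06,-0.046,-0.116],"twist":0.3},{"jaw":0,"travel":[0.09,-0.069,-0.116],"twist":0.36},{"jaw":0,"travel":[0.12,-0.092,-0.116],"twist":0.36},{"jaw":0,"travel":[0.15,-0.115,-0.116],"twist":0.36}]'

```text
t: 0.87
eef_pos: [273.5, -454.6, 330.6]
tcp_rot: [-3.142, -0.0, -0.108]
ft_force: [0.9, -1.1, -0.0]
opening: 0.494
grip_force: 0.0
```

Call:
drive_tool --targets '[{"jaw":0,"travel":[0.021,-0.033,0],"twist":0},{"jaw":0,"travel":[0.042,-0.066,0],"twist":0},{"jaw":0,"travel":[0.063,-0.1,0],"twist":0},{"jaw":0,"travel":[0.084,-0.134,0],"twist":0},{"jaw":0,"travel":[0.104,-0.167,0],"twist":0},{"jaw":0,"travel":[0.124,-0.2,0],"twist":0},{"jaw":0,"travel":[0.144,-0.232,0],"twist":0},{"jaw":0,"travel":[0.163,-0.262,0],"twist":0}]'

```text
t: 1.53
eef_pos: [463.8, -211.3, 330.7]
tcp_rot: [3.141, -0.0, -0.107]
ft_force: [0.2, -0.7, 0.8]
opening: 0.012
grip_force: 0.0
```

```bash
cat >> h.py <<'E'
W=np.array([472.7,-118.2,155]);YAW=-.1068
def wf():
    s=state();print("t",s["t"],"wheel frame",(fr(YAW).T@(np.array(s["eef_pos"])-W)).round(1),"F",np.round(s["ft_force"],1),"op",s["opening"])
E
python3 - <<'E'
from h import *
wf()
E
```

```text
t 1.5333 wheel frame [  1.  -93.5 175.7] F [ 0.2 -0.7  0.8] op 0.0115594287649961
```

Call:
drive_tool --targets '[{"jaw":0,"travel":[0,0,0.035],"twist":0},{"jaw":0,"travel":[0,0,0.07],"twist":0},{"jaw":0,"travel":[0,0,0.1],"twist":0},{"jaw":0,"travel":[0,0,0.115],"twist":0},{"jaw":0,"travel":[0,-0.01,0.115],"twist":0},{"jaw":0,"travel":[0,-0.02,0.115],"twist":0},{"jaw":0,"travel":[0,-0.025,0.115],"twist":0},{"jaw":0,"travel":[0,-0.03,0.115],"twist":0}]'

```text
t: 2.2
eef_pos: [466.7, -182.8, 217.1]
tcp_rot: [3.14, -0.002, -0.106]
ft_force: [-1.6, -5.9, 5.4]
opening: 0.001
grip_force: 3.4
```

Call:
drive_tool --targets '[{"jaw":0,"travel":[0,-0.006,0],"twist":0},{"jaw":0,"travel":[0,-0.012,0],"twist":0},{"jaw":0,"travel":[0,-0.018,0],"twist":0},{"jaw":0,"travel":[0,-0.024,0],"twist":0},{"jaw":0,"travel":[0,-0.03,0],"twist":0},{"jaw":0,"travel":[0,-0.036,0],"twist":0},{"jaw":0,"travel":[0,-0.042,0],"twist":0},{"jaw":0,"travel":[0,-0.048,0],"twist":0}]'

```text
t: 2.87
eef_pos: [471.2, -135.0, 215.5]
tcp_rot: [-3.142, 0.0, -0.107]
ft_force: [-0.1, -2.6, 3.0]
opening: 0.005
grip_force: 1.5
```

Run:
```python
from h import *
import cv2
wf()
a=read_camera("scene")["frame"][120:285,180:400,::-1]
cv2.imwrite("pics/s1.png",cv2.resize(a,None,fx=3.5,fy=3.5,interpolation=2))
```

```text
t 2.8667 wheel frame [  0.3 -16.9  60.5] F [-0.1 -2.6  3. ] op 0.005456308003200122
```

View pics/s1.png

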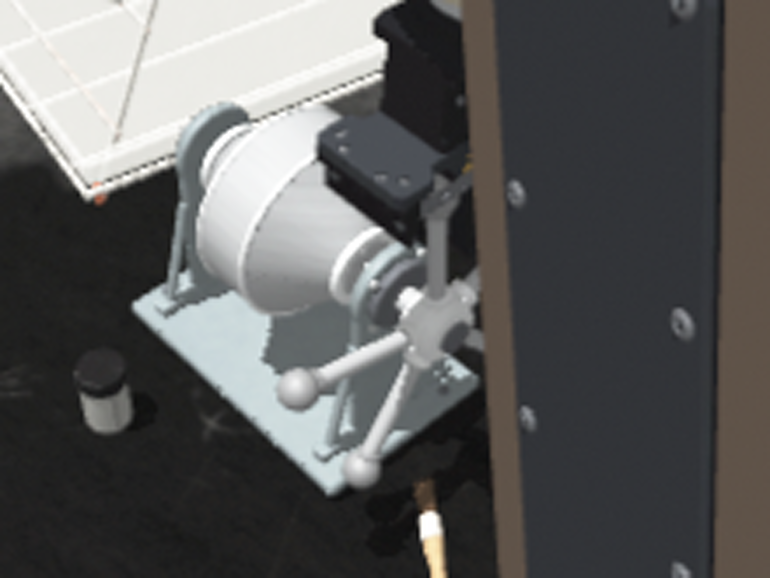

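The arm hides the right side, but spoke A is now upright at the fingers and the wheel turns as planned. I'll continue the stroke to about Y=+52.

Call:
drive_tool --targets '[{"jaw":0,"travel":[0,-0.006,0],"twist":0},{"jaw":0,"travel":[0,-0.012,0],"twist":0},{"jaw":0,"travel":[0,-0.018,0],"twist":0},{"jaw":0,"travel":[0,-0.024,0],"twist":0},{"jaw":0,"travel":[0,-0.03,0],"twist":0},{"jaw":0,"travel":[0,-0.036,0],"twist":0},{"jaw":0,"travel":[0,-0.042,0],"twist":0},{"jaw":0,"travel":[0,-0.048,0],"twist":0}]'

```text
t: 3.58
eef_pos: [476.4, -87.8, 215.6]
tcp_rot: [3.141, -0.0, -0.107]
ft_force: [-1.0, -5.5, -0.3]
opening: 0.005
grip_force: 2.1
```

Call:
drive_tool --targets '[{"jaw":0,"travel":[0,-0.006,0],"twist":0},{"jaw":0,"travel":[0,-0.012,0],"twist":0},{"jaw":0,"travel":[0,-0.016,0],"twist":0},{"jaw":0,"travel":[0,-0.019,0],"twist":0},{"jaw":0,"travel":[0,-0.019,0],"twist":0},{"jaw":0,"travel":[0,-0.013,0],"twist":0},{"jaw":0,"travel":[0,-0.013,-0.04],"twist":0},{"jaw":0,"travel":[0,-0.013,-0.08],"twist":0}]'

```text
t: 4.25
eef_pos: [476.8, -75.1, 295.2]
tcp_rot: [-3.14, 0.005, -0.108]
ft_force: [1.2, -0.2, 0.8]
opening: 0.002
grip_force: 0.0
```

Run:
```python
from h import *
import cv2
wf()
a=read_camera("scene")["frame"][120:285,180:400,::-1]
cv2.imwrite("pics/s2.png",cv2.resize(a,None,fx=3.5,fy=3.5,interpolation=2))
```

```text
t 4.25 wheel frame [ -0.5  43.3 140.2] F [ 1.2 -0.2  0.8] op 0.0021798137438452454
```

View pics/s2.png

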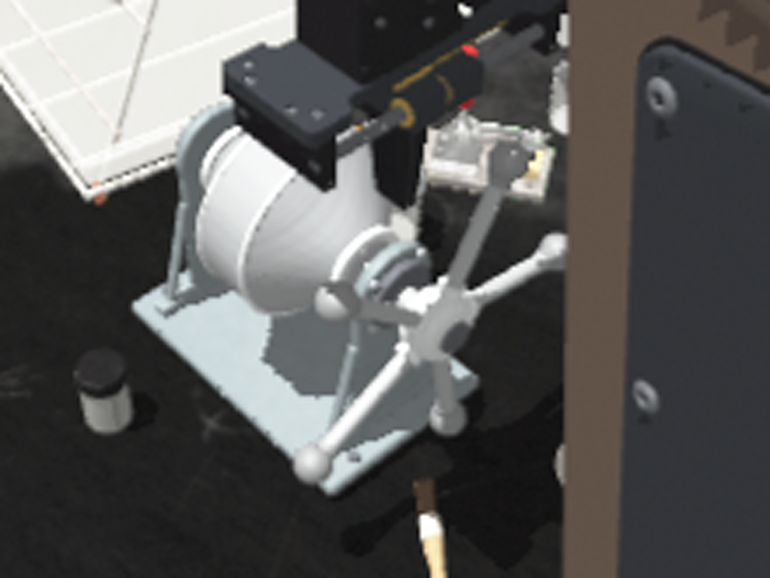

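Spoke B is now the near-up one, with its ball at crop (512,158), at roughly +22° as predicted. I'll go back to the right and repeat the stroke.

Call:
drive_tool --targets '[{"jaw":0,"travel":[0,0,-0.03],"twist":0},{"jaw":0,"travel":[0,0.035,-0.03],"twist":0},{"jaw":0,"travel":[0,0.07,-0.03],"twist":0},{"jaw":0,"travel":[0,0.105,-0.03],"twist":0},{"jaw":0,"travel":[0,0.138,-0.03],"twist":0},{"jaw":0,"travel":[0,0.138,0.005],"twist":0},{"jaw":0,"travel":[0,0.138,0.045],"twist":0},{"jaw":0,"travel":[0,0.138,0.08],"twist":0}]'

```text
t: 4.97
eef_pos: [462.3, -213.0, 214.0]
tcp_rot: [-3.141, -0.001, -0.109]
ft_force: [0.2, -0.6, -1.4]
opening: 0.004
grip_force: 0.0
```

Call:
drive_tool --targets '[{"jaw":0,"travel":[0,-0.008,0],"twist":0},{"jaw":0,"travel":[0,-0.016,0],"twist":0},{"jaw":0,"travel":[0,-0.022,0],"twist":0},{"jaw":0,"travel":[0,-0.028,0],"twist":0},{"jaw":0,"travel":[0,-0.034,0],"twist":0},{"jaw":0,"travel":[0,-0.04,0],"twist":0},{"jaw":0,"travel":[0,-0.046,0],"twist":0},{"jaw":0,"travel":[0,-0.052,0],"twist":0}]'

```text
t: 5.63
eef_pos: [469.6, -160.2, 217.9]
tcp_rot: [3.14, -0.004, -0.107]
ft_force: [0.1, -2.9, 3.3]
opening: 0.004
grip_force: 2.0
```

Call:
drive_tool --targets '[{"jaw":0,"travel":[0,-0.006,0],"twist":0},{"jaw":0,"travel":[0,-0.012,0],"twist":0},{"jaw":0,"travel":[0,-0.018,0],"twist":0},{"jaw":0,"travel":[0,-0.024,0],"twist":0},{"jaw":0,"travel":[0,-0.03,0],"twist":0},{"jaw":0,"travel":[0,-0.036,0],"twist":0},{"jaw":0,"travel":[0,-0.042,0],"twist":0},{"jaw":0,"travel":[0,-0.048,0],"twist":0}]'

```text
t: 6.3
eef_pos: [473.5, -112.2, 215.1]
tcp_rot: [3.142, 0.001, -0.107]
ft_force: [-0.0, -6.9, -3.0]
opening: 0.008
grip_force: 3.0
```

Run:
```python
from h import *
wf()
```

```text
t 6.3 wheel frame [ 0.1  6.1 60.1] F [-0.  -6.9 -3. ] op 0.008023691112335156
```

Call:
drive_tool --targets '[{"jaw":0,"travel":[0,-0.006,0],"twist":0},{"jaw":0,"travel":[0,-0.012,0],"twist":0},{"jaw":0,"travel":[0,-0.018,0],"twist":0},{"jaw":0,"travel":[0,-0.024,0],"twist":0},{"jaw":0,"travel":[0,-0.03,0],"twist":0},{"jaw":0,"travel":[0,-0.036,0],"twist":0},{"jaw":0,"travel":[0,-0.041,0],"twist":0},{"jaw":0,"travel":[0,-0.044,0],"twist":0}]'

```text
t: 6.97
eef_pos: [478.3, -68.5, 215.5]
tcp_rot: [3.141, 0.0, -0.107]
ft_force: [-0.7, -4.5, 1.2]
opening: 0.005
grip_force: 1.7
```

Call:
drive_tool --targets '[{"jaw":0,"travel":[0,0.006,0],"twist":0},{"jaw":0,"travel":[0,0.006,-0.04],"twist":0},{"jaw":0,"travel":[0,0.006,-0.08],"twist":0},{"jaw":0,"travel":[0,0.006,-0.115],"twist":0},{"jaw":0,"travel":[0,0.045,-0.115],"twist":0},{"jaw":0,"travel":[0,0.08,-0.115],"twist":0},{"jaw":0,"travel":[0,0.115,-0.115],"twist":0},{"jaw":0,"travel":[0,0.144,-0.115],"twist":0}]'

```text
t: 7.63
eef_pos: [462.4, -214.1, 330.7]
tcp_rot: [-3.141, -0.0, -0.107]
ft_force: [-0.3, -0.3, -0.2]
opening: 0.005
grip_force: 0.0
```

Call:
drive_tool --targets '[{"jaw":0,"travel":[0,0,0.035],"twist":0},{"jaw":0,"travel":[0,0,0.075],"twist":0},{"jaw":0,"travel":[0,0,0.115],"twist":0},{"jaw":0,"travel":[0,0,0.115],"twist":0}]'

```text
t: 7.97
eef_pos: [460.2, -211.0, 209.7]
tcp_rot: [-3.137, 0.009, -0.108]
ft_force: [0.1, -1.0, -0.5]
opening: 0.006
grip_force: 0.0
```

Run:
```python
from h import *
import cv2
wf()
a=read_camera("scene")["frame"][120:285,180:400,::-1]
cv2.imwrite("pics/s3.png",cv2.resize(a,None,fx=3.5,fy=3.5,interpolation=2))
```

```text
t 7.9667 wheel frame [ -2.5 -93.6  54.7] F [ 0.1 -1.  -0.5] op 0.0058646813542138675
```

View pics/s3.png

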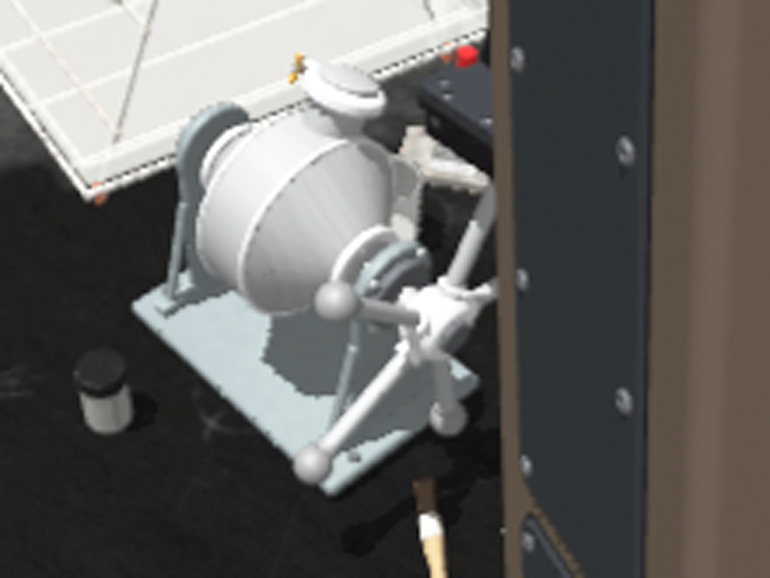

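The capped neck is now in view at crop (340,90), about 20° short of up, and that confirms which spoke is the neck's. The last push goes slowly to Y≈-27, about the point where the ball should be on top.

Call:
drive_tool --targets '[{"jaw":0,"travel":[0,-0.008,0],"twist":0},{"jaw":0,"travel":[0,-0.015,0],"twist":0},{"jaw":0,"travel":[0,-0.02,0],"twist":0},{"jaw":0,"travel":[0,-0.025,0],"twist":0},{"jaw":0,"travel":[0,-0.03,0],"twist":0},{"jaw":0,"travel":[0,-0.034,0],"twist":0},{"jaw":0,"travel":[0,-0.038,0],"twist":0},{"jaw":0,"travel":[0,-0.042,0],"twist":0}]'

```text
t: 8.68
eef_pos: [468.4, -170.4, 217.7]
tcp_rot: [3.14, -0.004, -0.107]
ft_force: [0.3, -4.0, 4.2]
opening: 0.006
grip_force: 2.2
```

Call:
drive_tool --targets '[{"jaw":0,"travel":[0,-0.004,0],"twist":0},{"jaw":0,"travel":[0,-0.008,0],"twist":0},{"jaw":0,"travel":[0,-0.012,0],"twist":0},{"jaw":0,"travel":[0,-0.015,0],"twist":0},{"jaw":0,"travel":[0,-0.018,0],"twist":0},{"jaw":0,"travel":[0,-0.021,0],"twist":0},{"jaw":0,"travel":[0,-0.023,0],"twist":0},{"jaw":0,"travel":[0,-0.025,0],"twist":0}]'

```text
t: 9.35
eef_pos: [470.2, -145.4, 215.5]
tcp_rot: [-3.142, 0.0, -0.107]
ft_force: [0.0, -2.9, 3.6]
opening: 0.009
grip_force: 1.5
```

Call:
drive_tool --targets '[{"jaw":0,"travel":[0,0,0],"twist":0},{"jaw":0,"travel":[0,0.02,0],"twist":0},{"jaw":0,"travel":[0,0.055,0],"twist":0},{"jaw":0,"travel":[0,0.09,0],"twist":0},{"jaw":0,"travel":[0,0.09,-0.04],"twist":0},{"jaw":0,"travel":[0,0.09,-0.08],"twist":0},{"jaw":0,"travel":[0,0.12,-0.115],"twist":0},{"jaw":0,"travel":[0,0.16,-0.115],"twist":0}]'

```text
t: 10.02
eef_pos: [454.4, -302.8, 336.5]
tcp_rot: [3.138, -0.007, -0.104]
ft_force: [0.3, -0.4, -0.3]
opening: 0.005
grip_force: 0.0
```

Run:
```python
from h import *
import cv2
wf()
c=read_camera("scene");a=c["frame"][120:285,180:400,::-1]
cv2.imwrite("pics/s4.png",cv2.resize(a,None,fx=3.5,fy=3.5,interpolation=2))
for d in(-6,0,6):
    q=np.radians(d);P=[W+fr(YAW)@[x,-r*np.sin(q+k*1.2566),r*np.cos(q+k*1.2566)] for x,r,k in((135,108,0),(0,120,0),(0,120,3),(0,120,4),(0,120,2))]
    print(d,((proj(c,P)-[180,120]+.5)*3.5).round().tolist())
```

```text
t 10.0167 wheel frame [   1.5 -185.5  181.5] F [ 0.3 -0.4 -0.3] op 0.005396919034328435
-6 [[283.0, 101.0], [433.0, 200.0], [366.0, 470.0], [299.0, 397.0], [510.0, 349.0]]
0 [[296.0, 93.0], [449.0, 189.0], [355.0, 472.0], [303.0, 381.0], [499.0, 363.0]]
6 [[310.0, 86.0], [464.0, 180.0], [344.0, 474.0], [308.0, 365.0], [488.0, 377.0]]
```

View pics/s4.png

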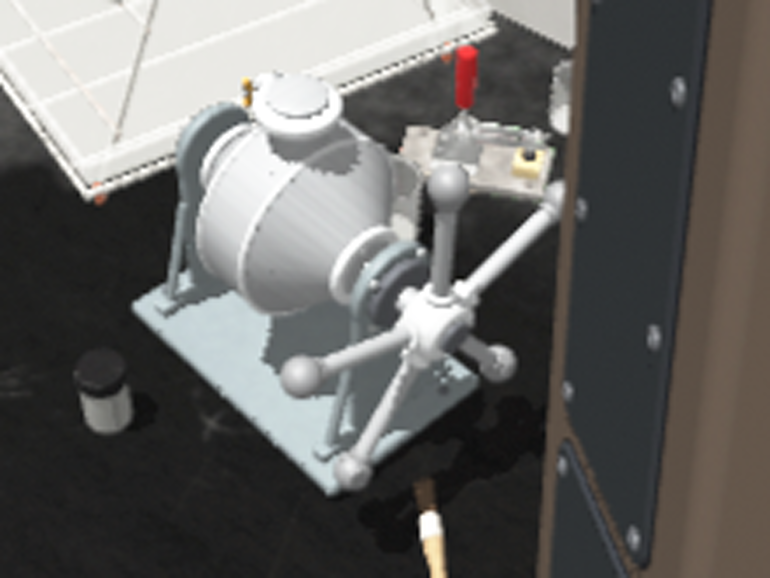

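The balls are at (448,187), (352,472) and (301,377), within a few pixels (about 1°) of the 0° prediction. The cap centre is at (297,95), against a predicted (296,93), so the neck is up. I'll let the arm settle and hand in.

Call:
drive_tool --targets '[{"jaw":0,"travel":[0,0,0],"twist":0},{"jaw":0,"travel":[0,0,0],"twist":0},{"jaw":0,"travel":[0,0,0],"twist":0},{"jaw":0,"travel":[0,0,0],"twist":0}]'

```text
t: 10.4
eef_pos: [453.3, -302.3, 330.0]
tcp_rot: [-3.141, 0.001, -0.106]
ft_force: [0.6, 0.4, -0.6]
opening: 0.003
grip_force: 0.0
```

```bash
python3 -c "
from cell import *
print(job_done())"
```

```text
the job is handed in; nothing more can be done
None
```

The filler neck points straight up to within about 1° in the last picture, the arm is clear of the mixer, and the job was handed in at 10.4 s; no verdict was returned.

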